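# Run a loaded sample in the milk analyser

## Task

A capped sample vial already stands in the milk analyser's carriage. With the fingertips, push the blue plate of the carriage all the way in against its spring, let go so that it springs back a little and sits on its catch at the measuring position, and then press the green start key fully down and leave it. Do not grip or touch the vial, keep off the catch and its red release tab, and leave the other vessels standing where they are.

Things in the scene. Friction and masses are not known exactly. Their poses are not given: they have to be found in the camera images.
- analyser: Bench analyser, fixed, 240 mm wide: a pale grey low deck (x -110 to 60 mm, top 50 mm above the bench) before a dark tower (x 60 to 280 mm, 215 mm tall). Origin on the bench under the deck; x points from the deck's front edge to the tower (the way the carriage goes in), y to the left seen from the front, z up. The carriage runs along x at y = 40 mm into an opening 66 mm wide in the tower.
- carriage (a joint): Travel of the sample carriage along the analyser's +x, m. Starts at 0, fully out. Pushed beyond 0.062, its catch drops in; let go, the spring brings it back to 0.060, the measuring position, and it stays. Let go earlier, it returns to 0. Rigid stop at 0.075. The spring pushes out with 3 N at 0, 7 N at the end; passing the catch adds up to 3 N and a damper 18 N per m/s.
- push_face (a point): On the outer (front) face of the carriage's blue upright push plate, midway across, 85 mm above the bench. Moves with the carriage. The plate is 60 mm wide (analyser's y), 8 mm thick and stands from 53 to 110 mm above the bench, over the deck (50 mm); its outer face looks to the analyser's -x. Push it towards +x.
- nest (a point): Centre of the floor of the round pocket that carries the vial, 65 mm above the bench, 125 mm behind the push plate's outer face. Moves with the carriage. The pocket is 20 mm deep, 23 mm across, in a black block 40 mm square whose top is 85 mm above the bench.
- vial_center (a point): Centre of the loaded sample vial, white with an orange cap, 22 mm across, 55 mm tall, loose in the pocket, 35 mm of it standing out (top 120 mm above the bench). z is its own axis.
- catch (a joint): Angle of the sprung catch, a small pawl lying flat on the deck beside the carriage (between the carriage and the start key), rad. 0 = at rest or engaged; grows to about 0.17 while the carriage's tooth passes.
- release_tab (a point): Top of the red release tab of the catch, 16 x 14 mm, 62 mm above the bench, on the deck near its front edge; pushing it would let the carriage out again.
- start (a joint): Stroke of the green start key, m: 0 = up, 0.006 = fully down. Sprung, 5 N when fully down; it comes up by itself.
- start_top (a point): Centre of the top of the green start key, 26 mm across, in a round grey collar 42 mm across on the deck; pressed straight down. Key top 72 mm above the bench, collar top 62 mm.
- spare_vial_center (a point): Centre of a loose white vial with a white cap, 22 mm across, 55 mm tall, standing on the bench near the analyser's front; z is its own axis.
- sample_pot_center (a point): Centre of a loose white pot with a red cap, 48 mm across, 65 mm tall, standing on the bench; z is its own axis.
- beaker_center (a point): Centre of a loose empty glass beaker, 52 mm across, 70 mm tall, standing on the bench; z is its own axis.

How it is judged:
On the way, in this order (a step that is already met when the one before it is completed fails the run):
1. the fingers push the carriage in past its catch (value of joint carriage above 0.0625 m and contact force between the fingers and carriage above 0.3 N), for 0.02 s.
2. the carriage is let go and rests on its catch at the measuring position (value of joint carriage between 0.0565 and 0.0615 m and value of joint catch below 0.06 rad and contact force between each of the arm, the fingers and carriage below 0.1 N), for 0.2 s.
3. the start key is pressed down (value of joint start above 0.0045 m and value of joint carriage between 0.0565 and 0.0615 m), for 0.05 s.
At the end, for the whole second after the job is handed in: The carriage rests on its catch at the measuring position (travel 56.5 to 61.5 mm), the start key has been pressed and is up again, the vial stands in its pocket, and the other vessels stand where they were (within 15 mm) (value of joint carriage between 0.0565 and 0.0615 m and value of joint catch below 0.06 rad and velocity of joint carriage between -0.01 and 0.01 m/s and value of joint start below 0.0015 m and horizontal distance between vial_center and nest below 0.006 m and z of vial_center in the frame of nest below 0.033 m and angle between vial_center's own z axis and vertical below 0.15 rad and distance of each of spare_vial_center, sample_pot_center, beaker_center from where it was at the start of the episode below 0.015 m and angle between each of spare_vial_center, sample_pot_center, beaker_center's own z axis and vertical below 0.2 rad); the robot touches nothing.
It fails at once if the vial is touched (contact force between any of the fingers, the arm and vial above 0.3 N).
It fails at once if the vial is lifted out of its pocket (z of vial_center in the frame of nest above 0.0375 m).
It fails at once if the release tab or catch is pushed (contact force between any of the fingers, the arm and catch above 1 N).
It fails at once if the start key is pressed before the carriage is at the measuring position (value of joint start above 0.003 m and value of joint carriage below 0.055 m).
It fails at once if another vessel is moved or tipped (distance of any of spare_vial_center, sample_pot_center, beaker_center from where it was at the start of the episode above 0.015 m).
It also fails if it takes over 42 s, if anything falls off the work surface, if the arm or the gripper's body presses on something with over 40 N, if the wrist force passes 120 N, or if a joint passes its speed limit or range.

## Robot

A 6-joint arm with a two-finger parallel gripper is mounted at the origin on the work surface. World frame = base frame: x ahead of the robot, y to its left, z up, the work surface at z = 0. Lengths are in m, angles in rad, forces in N, time in s.
With the tool pointing down it reaches from about 0.35 to 0.8 m from the base axis. Payload 7.3 kg.
Tool frame: the origin (TCP) lies at the very end of the fingers, on their centre line; the grasp point (between the pads) lies 19 mm behind it; z points along the fingers, y is the line along which they close (so a half turn about z gives the same grasp; the last joint's range is limited). The gripper opens to 85 mm and grips with 20 to 120 N. Pads are 22 mm wide; open, the fingers measure 114 mm over their backs; the gripper's body (76 mm by 85 mm) begins 54 mm behind the grasp point. The pads swing forward as they close: fully open they stand 13 mm farther back than shut.
Start: joints at [1.161, 0.342, 1.524, -0, 1.275, -0.146], TCP at [0.137, 0.507, 0.231] pointing down, gripper open.
Joint ranges: [-2.53, 2.53], [-0.77, 2.02], [0.04, 2.7], [-1, 4.14], [0.28, 2.66], [-3.11, 3.11]. Speed limits (rad/s): [2.57, 2.57, 3.14, 3.14, 3.14, 3.14].

## Interface

Orientations are given as a unit quaternion [w, x, y, z].
In Python, from station import r gives the robot as it stands.
- The arm moves only by the tool arm_command, never from a script. Its argument "commands" is a list of rows, each a list of 7 numbers: the gripper's target within -1 to 1 (fully open at 1, half-way at 0, shut at -1), then the shift along the tool's x, y, z in m, then the turn, a rotation vector about the tool's x, y, z in degrees. A call has 1 to 5 rows; each row shifts and turns the commanded pose from where the row before left it, along the tool's axes as they then stand; what a row does not reach is not made up. A row lasts 1/10 s, in which the tool goes at most 50 mm and 8.59 degrees, less where a joint would pass 70% of its speed; a pose out of reach is approached as far as the arm can. A call with a gripper value outside its range is refused whole. The fingers move at their own pace and stop on an object; "grip_force" is the grip in N (left out, the last holds). Time passes only in rows, so rows that do not move let the fingers close. It gives the time, the measured TCP pose, the force, the opening and the grip force at its end, in the units of the state.
- r.observe(): the state, without advancing time (a new reading comes with each control period).
- r.read_camera(name): name is "scene" or "top"; returns a dict with "color" (420x560x3 uint8, blue, green, red), "depth" (420x560 float32, m along the optical axis (not along the pixel's ray), 0 where there is no reading), "K" (3x3 intrinsics, pixels), "dist" ([k1, k2, p1, p2, k3] as OpenCV has them; the pictures are not rectified), "T" (4x4, takes a point from camera to world coordinates). Camera axes: x right, y up, looking along -z (the intrinsics and any distortion apply to the point x, -y, -z); pixel columns grow to the right and rows downward; lengths in m; the calibration is good to about 2 mm. A picture is of the moment at which its call begins.
- r.job_done(): hands the job in; it is judged then, once.
The state is a dict: "t": time; "q": joint angles; "qd": joint speeds; "effort": joint torques, N m; "tcp_pos": TCP position; "eef_rot": TCP orientation; "wrist_force": force on the tool from outside, world axes, zero at the start; "moment": the same for the moment, N m; "opening": finger opening in m; "grasp_force": force on a finger pad.
Only numpy, scipy, OpenCV 4.12 (cv2) and the standard library are available. Lean on these libraries where they do the work, as an engineer would, in place of code of your own. Each camera call takes 0.05 s, during which the arm holds its last target. There are 200 camera calls.

## Working session

There is one attempt and no reset: what is moved stays moved. The work goes in short steps, Python scripts to look and compute and a tool call to move; the robot and the scene stay as the last step left them, time stands still between calls to the robot, and variables do not carry over. Pictures are saved under pics/ and viewed, at most 10 in all, crops included, and the job is handed in when it is done.

Besides the shell and the picture viewer there is one more tool, called as name(argument=value, ...), one argument or row to a line, values as JSON. arm_command: Moves the arm, as the interface text tells. Its arguments: {"type":"object","properties":{"commands":{"type":"array","items":{"type":"array","items":{"type":"number"}}},"grip_force":{"type":"number"}},"required":["commands"]}

```bash
mkdir -p pics
cat > h.py <<'E'
import numpy as np, cv2
from station import r
def ray(c,uv):
    n=cv2.undistortPoints(np.array(uv,float).reshape(-1,1,2),np.array(c['K']),np.array(c['dist'])).reshape(-1,2)
    T=np.array(c['T']); d=np.c_[n[:,0],-n[:,1],-np.ones(len(n))]
    return T[:3,3],d@T[:3,:3].T
def onplane(c,uv,z):
    o,d=ray(c,uv); return o+d*((z-o[2])/d[:,2])[:,None]
def bydepth(c,uv):
    o,d=ray(c,uv); uv=np.array(uv,int).reshape(-1,2)
    return o+d*c['depth'][uv[:,1],uv[:,0]][:,None]
E
python3 - <<'E'
from h import *
s=r.observe(); print(s['t'],s['tcp_pos'],s['eef_rot'],s['wrist_force'],s['opening'])
for n in('top','scene'):
    c=r.read_camera(n); cv2.imwrite(f'pics/{n}0.png',c['color']); np.savez(f'{n}0.npz',**c); print(np.array(c['T']).round(2))
E
```

```text
0.0 [0.13668257 0.5064578  0.23062516] [-2.33007484e-04  1.31513914e-01  9.91314004e-01 -7.63277619e-04] [-0.67468779 -0.78281148 -0.23575585] 0.08537006463225917
[[ 0.03  1.   -0.09  0.5 ]
 [-1.    0.03  0.01 -0.13]
 [ 0.02  0.09  1.    0.74]
 [ 0.    0.    0.    1.  ]]
[[-0.7  -0.58  0.42  0.91]
 [ 0.72 -0.56  0.42  0.22]
 [-0.01  0.59  0.8   0.73]
 [ 0.    0.    0.    1.  ]]
```

View pics/top0.png

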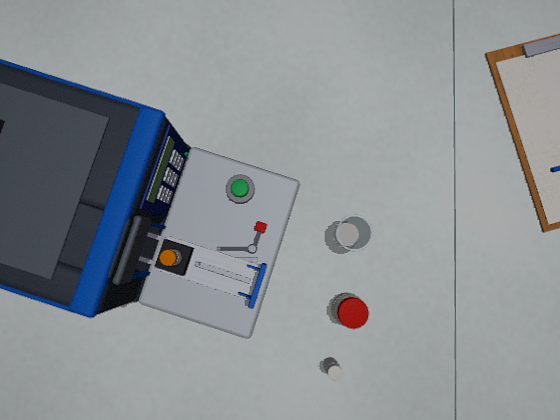

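View pics/scene0.png

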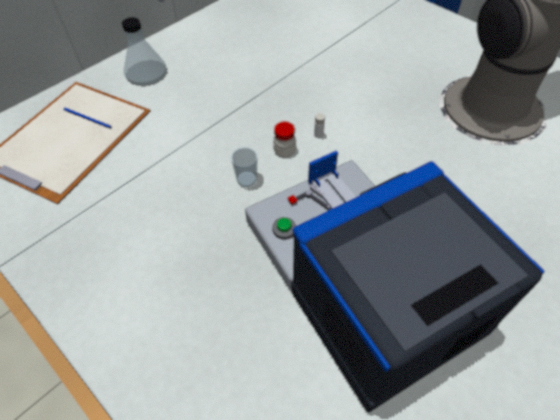

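The top view shows the green key at (240,188), red tab (260,227), blue plate (257,285), orange cap (171,258), beaker (350,233), red pot (350,312) and spare vial (333,369). The tower lies to world +y.

Run:
```python
from h import *
c=dict(np.load('top0.npz')); hsv=cv2.cvtColor(c['color'],cv2.COLOR_BGR2HSV)
def cen(lo,hi,box):
    m=cv2.inRange(hsv,lo,hi); k=np.zeros_like(m); x0,y0,x1,y1=box; k[y0:y1,x0:x1]=m[y0:y1,x0:x1]
    ys,xs=np.nonzero(k); return np.c_[xs,ys].astype(float)
def mid(p): return np.array(cv2.minEnclosingCircle(p.astype(np.float32))[0])
g=cen((50,120,50),(80,255,255),(220,165,262,210)); o=cen((8,150,100),(22,255,255),(150,240,190,275))
rd=cen((0,150,80),(6,255,255),(250,218,272,236)); pot=cen((0,150,80),(6,255,255),(320,290,380,335))
b=cen((100,120,60),(125,255,255),(240,255,275,312))
P={}
for n,p,z in(('key',g,.072),('vial',o,.12),('tab',rd,.062),('pot',pot,.065)):
    P[n]=onplane(c,mid(p),z)[0]; print(n,len(p),mid(p),P[n].round(4),bydepth(c,mid(p))[0].round(4))
w=bydepth(c,b); top=w[(w[:,2]>.10)&(w[:,2]<.12)]
rect=cv2.minAreaRect(top[:,:2].astype(np.float32)); print('plate',len(b),len(top),rect,cv2.boxPoints(rect).round(4).tolist())
for n,uv,z in(('beaker',(352,233),.07),('spare',(335,370),.055)): print(n,onplane(c,uv,z)[0].round(4),bydepth(c,uv)[0].round(3))
# direction from deck's front edge line: corners pixels
e=onplane(c,[(299,183),(250,337),(190,148)],.05); print(e.round(4))
d=e[1]-e[0]; print('front edge len',np.linalg.norm(d),'yaw of x', np.degrees(np.arctan2(-(-d[0]),-d[1]*0+d[1])))
ax=np.array([-d[1],d[0]])/np.hypot(*d[:2]); ax=ax if ax[1]>0 else -ax
print('analyser x',ax,np.degrees(np.arctan2(ax[1],ax[0])))
v=cv2.fitLine(top[:,:2].astype(np.float32),cv2.DIST_L2,0,.01,.01).ravel();print('plate line',v, 'angle',np.degrees(np.arctan2(v[1],v[0])))
mean=top.mean(0);print(mean,'vial-plate',P['vial']-mean,np.degrees(np.arctan2(*(P['vial']-mean)[[1,0]])),np.linalg.norm((P['vial']-mean)[:2]))
yl=np.array([-ax[1],ax[0]])
for n in P: q=P[n][:2]-e[0][:2]; print(n,q@ax,q@yl)
q=mean[:2]-e[0][:2];print('plate',q@ax,q@yl); q=e[1][:2]-e[0][:2];print('left corner',q@ax,q@yl)
cv2.imwrite('pics/crop.png',cv2.resize(c['color'][140:345,130:310],None,fx=3,fy=3)[:600])
```

```text
key 246 [239.14178467 187.60447693] [ 0.589  -0.0871  0.072 ] [ 0.5889 -0.0871  0.0727]
vial 205 [167.22727966 257.31817627] [ 0.4897 -0.0009  0.12  ] [ 0.4897 -0.0009  0.1199]
tab 94 [260.5 226.5] [ 0.5358 -0.1186  0.062 ] [ 0.5358 -0.1186  0.0624]
pot 716 [352.82962036 312.77093506] [ 0.4193 -0.2509  0.065 ] [ 0.4192 -0.2512  0.0637]
plate 306 239 ((0.4562177360057831, -0.1169901043176651), (0.00670248968526721, 0.059694867581129074), 73.8721694946289) [[0.42660000920295715, -0.11190000176429749], [0.48399999737739563, -0.12849999964237213], [0.48579999804496765, -0.12210000306367874], [0.4284999966621399, -0.1054999977350235]]
beaker [ 0.5301 -0.2472  0.07  ] [ 0.533 -0.259  0.004]
spare [ 0.3384 -0.229   0.055 ] [ 0.339 -0.229  0.057]
[[ 0.6013 -0.1724  0.05  ]
 [ 0.3798 -0.1086  0.05  ]
 [ 0.6479 -0.012   0.05  ]]
front edge len 0.23055088569279455 yaw of x -73.92402742317732
analyser x [0.27691172 0.96089536] 73.92402742317731
plate line [ 0.9606291  -0.27783406  0.45608523 -0.11693604] angle -16.130976
[ 0.45608522 -0.11693604  0.10964229] vial-plate [0.03358546 0.11602167 0.01035771] 73.85555354371502 0.12078498184243931
key 0.07858793956524315 0.03550522796818001
vial 0.13387061024371133 0.15480143365764754
tab 0.0335337901836075 0.07787356927432411
pot -0.1258510780547766 0.1531601760591203
plate 0.013085714656910491 0.15494578310867288
left corner -7.466291953637775e-18 0.23055088569279455
```

View pics/crop.png

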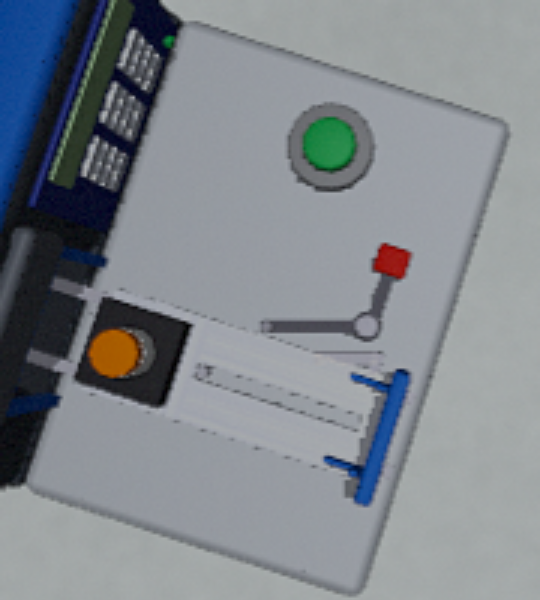

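Geometry checks out: spacings match the given sizes, and the analyser's +x is at yaw 73.9°, almost the tool's y axis. Next I shut the gripper, rise, and swing round to the front of the plate.

arm_command(
  commands=[
    [-1,0,0,-0.02,0,0,0],
    [-1,0,0,-0.04,0,0,0],
    [-1,0,0,-0.04,0,0,0],
    [-1,-0.02,-0.015,0,0,0,0],
    [-1,-0.035,-0.028,0,0,0,0],
  ],
  grip_force=30,
)

```text
t: 0.6
tcp_pos: [0.1785, 0.4518, 0.3318]
eef_rot: [0.0, 0.13, 0.992, 0.001]
wrist_force: [1.7, 0.2, -0.4]
opening: 0.0127
grasp_force: 0.0
```

arm_command(
  commands=[
    [-1,-0.035,-0.028,0,0,0,0],
    [-1,-0.035,-0.028,0,0,0,0],
    [-1,-0.035,-0.028,0,0,0,0],
    [-1,-0.035,-0.028,0,0,0,0],
    [-1,-0.035,-0.028,0,0,0,0],
  ],
)

```text
t: 1.1
tcp_pos: [0.3117, 0.2686, 0.3311]
eef_rot: [-0.0, 0.131, 0.991, -0.0]
wrist_force: [0.8, 0.8, -0.3]
opening: -0.0
grasp_force: 0.0
```

arm_command(
  commands=[
    [-1,-0.035,-0.028,0,0,0,0],
    [-1,-0.035,-0.028,0,0,0,0],
    [-1,-0.035,-0.028,0,0,0,0],
    [-1,-0.015,-0.03,0,0,0,0],
    [-1,-0.015,-0.037,0,0,0,0],
  ],
)

```text
t: 1.6
tcp_pos: [0.4025, 0.0879, 0.3307]
eef_rot: [-0.001, 0.132, 0.991, 0.0]
wrist_force: [-0.2, -0.1, 0.2]
opening: 0.0003
grasp_force: 0.0
```

arm_command(
  commands=[
    [-1,-0.015,-0.037,0,0,0,0],
    [-1,-0.015,-0.037,0,0,0,0],
    [-1,-0.015,-0.037,0,0,0,0],
    [-1,-0.015,-0.037,0,0,0,0],
    [-1,-0.015,-0.03,0,0,0,0],
  ],
)

```text
t: 2.1
tcp_pos: [0.4278, -0.1041, 0.331]
eef_rot: [-0.0, 0.132, 0.991, 0.0]
wrist_force: [0.2, 0.1, 0.4]
opening: 0.0005
grasp_force: 0.0
```

arm_command(
  commands=[
    [-1,-0.015,-0.027,0,0,0,0],
    [-1,-0.015,-0.027,0.02,0,0,0],
    [-1,0,0,0.04,0,0,0],
    [-1,0,0,0.04,0,0,0],
    [-1,0,0,0.04,0,0,0],
  ],
)

```text
t: 2.6
tcp_pos: [0.4426, -0.1623, 0.1896]
eef_rot: [-0.0, 0.132, 0.991, 0.0]
wrist_force: [0.9, -0.5, -0.8]
opening: -0.0
grasp_force: 0.0
```

arm_command(
  commands=[
    [-1,0,0,0.04,0,0,0],
    [-1,0,0,0.01,0,0,0],
    [-1,0,0,0,0,0,0],
  ],
)

```text
t: 2.9
tcp_pos: [0.4424, -0.1618, 0.1404]
eef_rot: [-0.002, 0.132, 0.991, 0.001]
wrist_force: [0.7, -0.0, 0.6]
opening: 0.0001
grasp_force: 0.0
```

```bash
cat > look.py <<'E'
from h import *
import sys
s=r.observe();c=r.read_camera('scene');t=r.read_camera('top')
np.savez('t.npz',**t)
cv2.imwrite(f'pics/{sys.argv[1]}.png',np.hstack([cv2.resize(c['color'][100:300,200:400],(400,400)),cv2.resize(t['color'][140:360,130:350],(400,400))]))
print(s['t'],s['tcp_pos'],s['wrist_force'])
ax=np.array([.277,.961]); print('ahead of face',(np.array([.4551,-.1208])-s['tcp_pos'][:2])@ax,(np.array([.4551,-.1208])-s['tcp_pos'][:2])@[-.961,.277])
E
python3 look.py a
```

```text
2.9 [ 0.44239669 -0.16175183  0.14037666] [ 0.71428475 -0.03115829  0.59657316]
ahead of face 0.04287352663957416 -0.0008642224228423363
```

View pics/a.png

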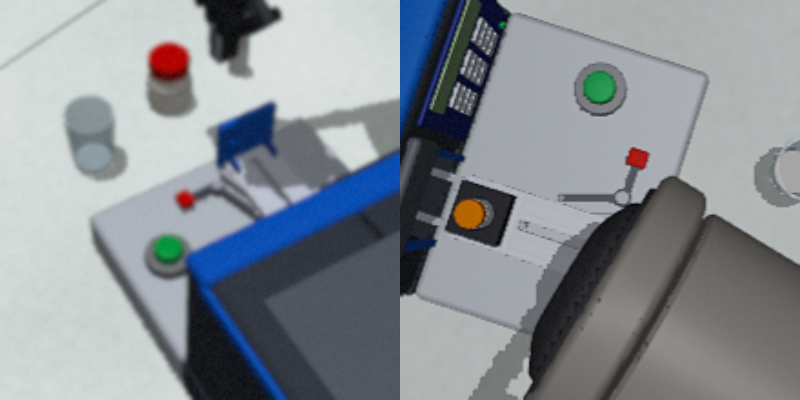

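The shut fingers hang in front of the plate, centred on it within 1 mm, and the pot and beaker are clear. Next I descend and approach.

arm_command(
  commands=[
    [-1,0,0,0.03,0,0,0],
    [-1,0,0,0.025,0,0,0],
    [-1,0,0.015,0,0,0,0],
    [-1,0,0.01,0,0,0,0],
    [-1,0,0.01,0,0,0,0],
  ],
)

```text
t: 3.5
tcp_pos: [0.4536, -0.1287, 0.0879]
eef_rot: [0.002, 0.131, 0.991, -0.001]
wrist_force: [-1.4, -5.5, -0.2]
opening: 0.0001
grasp_force: 2.5
```

arm_command(
  commands=[
    [-1,0,0.01,0,0,0,0],
    [-1,0,0.01,0,0,0,0],
    [-1,0,0,0,0,0,0],
  ],
)

```text
t: 3.8
tcp_pos: [0.4592, -0.109, 0.0878]
eef_rot: [0.002, 0.131, 0.991, -0.001]
wrist_force: [0.5, -4.2, 2.2]
opening: -0.0001
grasp_force: 1.9
```

```bash
python3 look.py b
```

```text
3.8 [ 0.45922669 -0.10901192  0.08779893] [ 0.47576027 -4.24349327  2.18124472]
ahead of face -0.01247143703291219 0.0007004546165552391
```

View pics/b.png

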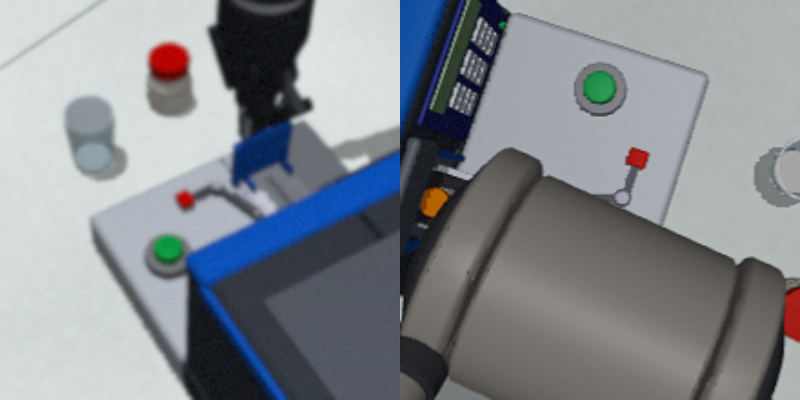

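Run:
```python
from h import *
c=dict(np.load('t.npz')); d=c['depth']
ys,xs=np.mgrid[100:420:4,40:400:4]; uv=np.c_[xs.ravel(),ys.ravel()]
w=bydepth(c,uv); c0=dict(np.load('top0.npz')); ok=np.abs(d[uv[:,1],uv[:,0]]-c0['depth'][uv[:,1],uv[:,0]])>.03
w=w[ok&(w[:,2]>.1)&(w[:,2]<.7)]; q=(w[:,:2]-[.6013,-.1724]); ax=q@[.277,.961]; ay=q@[-.961,.277]
for a in np.arange(-.1,.3,.03):
    m=(ax>a)&(ax<a+.03)
    if m.any(): print(round(a,2),'z',w[m,2].min().round(3),w[m,2].max().round(3),'y',ay[m].min().round(3),ay[m].max().round(3))
```

```text
-0.07 z 0.419 0.44 y 0.129 0.185
-0.04 z 0.399 0.448 y 0.117 0.205
-0.01 z 0.406 0.445 y 0.115 0.2
0.02 z 0.402 0.445 y 0.111 0.196
0.05 z 0.394 0.478 y 0.105 0.22
0.08 z 0.42 0.49 y 0.125 0.228
0.14 z 0.101 0.122 y 0.144 0.162
0.17 z 0.212 0.212 y 0.197 0.23
0.2 z 0.21 0.21 y 0.169 0.169
0.23 z 0.212 0.212 y 0.108 0.108
0.26 z 0.21 0.21 y 0.071 0.071
```

The wrist links are at about 0.35 m or more, well above the tower's 0.215 m. I keep pushing.

arm_command(
  commands=[
    [-1,0,0.01,0,0,0,0],
    [-1,0,0.01,0,0,0,0],
    [-1,0,0.01,0,0,0,0],
    [-1,0,0.005,0,0,0,0],
    [-1,0,0,0,0,0,0],
  ],
)

```text
t: 4.4
tcp_pos: [0.468, -0.0761, 0.0874]
eef_rot: [0.002, 0.131, 0.991, -0.001]
wrist_force: [1.1, -6.7, 3.1]
opening: -0.0005
grasp_force: 2.9
```

arm_command(
  commands=[
    [-1,0,0.004,0,0,0,0],
    [-1,0,0.003,0,0,0,0],
    [-1,0,0,0,0,0,0],
  ],
)

```text
t: 4.7
tcp_pos: [0.4699, -0.0697, 0.0873]
eef_rot: [0.002, 0.132, 0.991, -0.001]
wrist_force: [2.3, -7.3, 2.2]
opening: 0.0001
grasp_force: 3.1
```

```bash
cat > tr.py <<'E'
from h import *
s=r.observe();t=r.read_camera('top')
ax=np.array([.277,.961]);print(s['t'],'TCP vs start face',(s['tcp_pos'][:2]-np.array([.4551,-.1208]))@ax,s['wrist_force'])
for n in ('top','scene'):
    c=t if n=='top' else r.read_camera(n)
    h=cv2.cvtColor(c['color'],cv2.COLOR_BGR2HSV); m=cv2.inRange(h,(100,120,50),(125,255,255)); ys,xs=np.nonzero(m)
    w=bydepth(c,np.c_[xs,ys]); q=w[:,:2]-[.6013,-.1724]; a=q@ax; y=q@[-.961,.277]
    k=(a>0)&(a<.12)&(y>.12)&(y<.19)&(w[:,2]>.075)&(w[:,2]<.113)
    print(n,k.sum(),'blue plate ax',np.percentile(a[k],[5,50,95]).round(4) if k.any() else None)
E
python3 tr.py
```

```text
4.7 TCP vs start face 0.05320349151509819 [ 2.30491678 -7.26312186  2.23601794]
top 0 blue plate ax None
scene 435 blue plate ax [0.0779 0.0835 0.0882]
```

arm_command(
  commands=[
    [-1,0,0.003,0,0,0,0],
    [-1,0,0.002,0,0,0,0],
    [-1,0,0,0,0,0,0],
  ],
)

```text
t: 5.1
tcp_pos: [0.4712, -0.0651, 0.0874]
eef_rot: [0.002, 0.132, 0.991, -0.001]
wrist_force: [2.5, -7.4, 2.7]
opening: 0.0002
grasp_force: 3.1
```

```bash
python3 tr.py
```

```text
5.1 TCP vs start face 0.05802694003090578 [ 2.48060652 -7.35103409  2.71953967]
top 0 blue plate ax None
scene 426 blue plate ax [0.0831 0.0884 0.0929]
```

Travel is now about 0.071 m. I back off along the tool's -y and check that the carriage rests on its catch.

arm_command(
  commands=[
    [-1,0,-0.01,0,0,0,0],
    [-1,0,-0.015,0,0,0,0],
    [-1,0,-0.02,0,0,0,0],
    [-1,0,-0.02,0,0,0,0],
    [-1,0,0,0,0,0,0],
  ],
)

```text
t: 5.7
tcp_pos: [0.4516, -0.1278, 0.0861]
eef_rot: [-0.001, 0.133, 0.991, 0.0]
wrist_force: [0.2, 0.2, 0.5]
opening: -0.0001
grasp_force: 0.0
```

```bash
python3 tr.py
```

```text
5.7 TCP vs start face -0.0077308059387833205 [0.18460693 0.2436899  0.50828319]
top 0 blue plate ax None
scene 446 blue plate ax [0.0714 0.0765 0.081 ]
```

The carriage sits at about 0.060 m, so it has latched. I rise and move over the key.

arm_command(
  commands=[
    [-1,0,0,-0.03,0,0,0],
    [-1,0,0,-0.04,0,0,0],
    [-1,0,0,-0.02,0,0,0],
    [-1,-0.02,0.015,0,0,0,0],
    [-1,-0.034,0.02,0,0,0,0],
  ],
)

```text
t: 6.3
tcp_pos: [0.5137, -0.1056, 0.1775]
eef_rot: [0.0, 0.132, 0.991, 0.0]
wrist_force: [0.2, -0.5, 0.1]
opening: 0.0004
grasp_force: 0.0
```

arm_command(
  commands=[
    [-1,-0.034,0.02,0,0,0,0],
    [-1,-0.034,0.02,0,0,0,0],
    [-1,0,0,0.03,0,0,0],
    [-1,0,0,0.03,0,0,0],
    [-1,0,0,0,0,0,0],
  ],
)

```text
t: 6.8
tcp_pos: [0.5872, -0.0837, 0.1119]
eef_rot: [-0.005, 0.131, 0.991, 0.001]
wrist_force: [-0.4, -0.6, 0.4]
opening: 0.0003
grasp_force: 0.0
```

```bash
python3 tr.py; python3 look.py c
```

```text
6.8 TCP vs start face 0.07227739670261057 [-0.43606273 -0.61759312  0.36927099]
top 23 blue plate ax [0.0751 0.0795 0.0814]
scene 420 blue plate ax [0.0724 0.0766 0.0808]
6.9 [ 0.58979935 -0.08498254  0.11640942] [ 0.59813517 -1.15968023  0.38215457]
ahead of face -0.07173229803254501 0.11952464060037238
```

View pics/c.png

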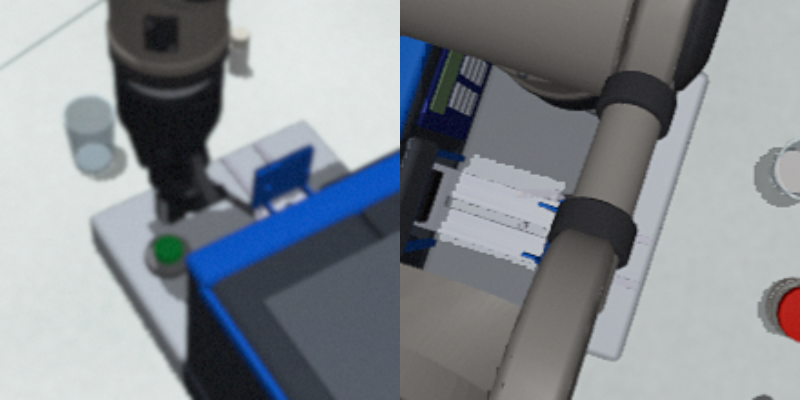

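The fingers hang over the key within 2 mm, and the carriage is still latched. Next I press.

arm_command(
  commands=[
    [-1,0,-0.002,0.02,0,0,0],
    [-1,0,0,0.015,0,0,0],
    [-1,0,0,0.005,0,0,0],
    [-1,0,0,0.004,0,0,0],
    [-1,0,0,0,0,0,0],
  ],
)

```text
t: 7.5
tcp_pos: [0.5899, -0.0878, 0.073]
eef_rot: [0.001, 0.132, 0.991, 0.0]
wrist_force: [0.0, -0.5, -0.3]
opening: -0.0001
grasp_force: 0.0
```

arm_command(
  commands=[
    [-1,0,0,0.003,0,0,0],
    [-1,0,0,0.002,0,0,0],
    [-1,0,0,0,0,0,0],
  ],
)

```text
t: 7.8
tcp_pos: [0.5903, -0.0879, 0.068]
eef_rot: [0.001, 0.131, 0.991, -0.0]
wrist_force: [2.0, -0.1, 4.9]
opening: 0.0001
grasp_force: 1.8
```

arm_command(
  commands=[
    [-1,0,0,0.002,0,0,0],
    [-1,0,0,0,0,0,0],
  ],
)

```text
t: 8.0
tcp_pos: [0.5903, -0.0879, 0.0661]
eef_rot: [0.001, 0.132, 0.991, -0.0]
wrist_force: [1.4, 0.2, 6.5]
opening: -0.0001
grasp_force: 2.7
```

arm_command(
  commands=[
    [-1,0,0,0.0015,0,0,0],
    [-1,0,0,0,0,0,0],
  ],
)

```text
t: 8.2
tcp_pos: [0.5903, -0.0879, 0.0659]
eef_rot: [0.001, 0.131, 0.991, -0.0]
wrist_force: [-2.6, 0.5, 14.6]
opening: -0.0004
grasp_force: 7.6
```

The key is hard against its stop (14.6 N, z 0.066). I lift away.

arm_command(
  commands=[
    [-1,0,0,-0.01,0,0,0],
    [-1,0,0,-0.03,0,0,0],
    [-1,0,0,-0.04,0,0,0],
    [-1,0,0,-0.04,0,0,0],
    [-1,0,0,-0.04,0,0,0],
  ],
)

```text
t: 8.7
tcp_pos: [0.5888, -0.0875, 0.2248]
eef_rot: [-0.001, 0.132, 0.991, 0.0]
wrist_force: [-0.0, -0.8, 0.7]
opening: -0.0
grasp_force: 0.0
```

arm_command(
  commands=[
    [-1,0,0,-0.03,0,0,0],
    [-1,0,0,0,0,0,0],
    [-1,0,0,0,0,0,0],
    [-1,0,0,0,0,0,0],
    [-1,0,0,0,0,0,0],
  ],
)

```text
t: 9.2
tcp_pos: [0.5888, -0.0875, 0.252]
eef_rot: [-0.002, 0.132, 0.991, 0.0]
wrist_force: [-0.2, -0.2, 0.3]
opening: 0.0
grasp_force: 0.0
```

```bash
python3 tr.py; python3 look.py d
```

```text
9.2 TCP vs start face 0.06899412233051039 [-0.18826531 -0.20830711  0.29534967]
top 0 blue plate ax None
scene 415 blue plate ax [0.0725 0.0766 0.0801]
9.3 [ 0.58908459 -0.08760134  0.25250464] [-0.36546514  0.01016202 -0.05402542]
ahead of face -0.06901764331065956 0.11956315755602422
```

View pics/d.png

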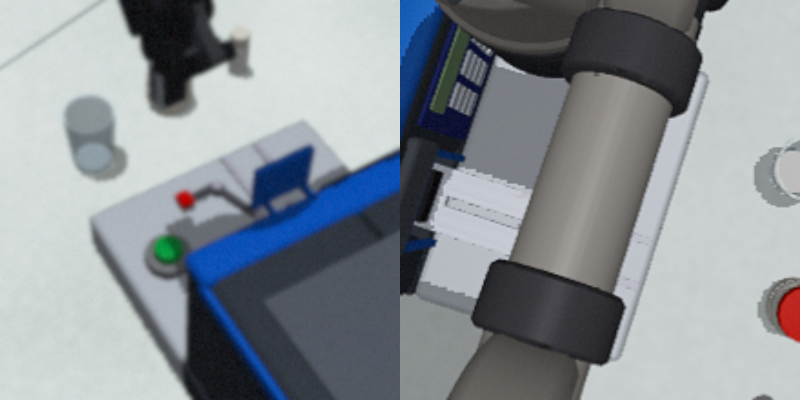

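The carriage is still latched at about 0.060 m, the arm is clear, and the vessels in view stand where they were.

```bash
python3 -c "
from station import r
print(r.job_done())"
```

```text
the job is handed in; nothing more can be done
None
```

The carriage was pushed in and sits on its catch at about 60 mm, the start key was pressed to its stop and released, and the job was handed in at about 9 s; no verdict came back, and the vial, inside the tower, was not visible in the final pictures.

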